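# Flip the tray status tags

## Task

Vial trays wait in the four bays of the staging stand, and the tag behind each bay must tell its state: green face showing (leaf leaning back) if its tray is full, red (leaf fallen forward) if any of its cells is empty. With a light fingertip push, flip over only the tags that are wrong and leave those that are right alone. Pinch, lift or shift nothing: trays, vials and the other things stay where they are.

Things in the scene. Friction and masses are not known exactly. Their poses are not given: they have to be found in the camera images.
- stand: white sheet-metal staging stand fixed to the bench, 170 x 416 mm; origin at the middle of its underside, x away from the robot (trays to tag panel), y along the row to the left. Four bays in a row, 100 mm apart, one vial tray in each; behind them a panel 105 mm high, 55 mm behind the origin, with four flip tags on its top edge, each straight behind its bay
- tag_1 (a joint): flip tag on a level rod, a leaf with a red thumb tab at 115 deg to it, rad: 0 = leaf fallen forward over the tray side, 65 deg from upright, red up, tab raised behind; 1.134 = leaf upright; 1.658 = leaning back 30 deg, green face to the robot, tab down behind the panel. Swings freely, stops at both ends, drops by its weight either side of about 0.9. Pressing the raised tab down throws it back
- tag_1_hinge (a point): middle of the rod of tag 1, 121 mm above the bench, axes as the stand's. Leaf 62 mm wide, 48 long, 3 thick, 30 g: rim 43 mm before, 20 above the rod at 0 rad; 24 behind, 42 above at 1.658, its back then free to reach. Tab 34 mm wide, 45 long: tip 34 mm behind, 29 above the rod at 0; 26 behind, 37 below at 1.658. Clip and panel below the rod end 8 mm behind it
- tag_1_bay (a point): middle of the bay that this tag belongs to, straight in front of it, 105 mm before the hinge
- tag_2 (a joint): flip tag on a level rod, a leaf with a red thumb tab at 115 deg to it, rad: 0 = leaf fallen forward over the tray side, 65 deg from upright, red up, tab raised behind; 1.134 = leaf upright; 1.658 = leaning back 30 deg, green face to the robot, tab down behind the panel. Swings freely, stops at both ends, drops by its weight either side of about 0.9. Pressing the raised tab down throws it back
- tag_2_hinge (a point): middle of the rod of tag 2, 121 mm above the bench, axes as the stand's. Leaf 62 mm wide, 48 long, 3 thick, 30 g: rim 43 mm before, 20 above the rod at 0 rad; 24 behind, 42 above at 1.658, its back then free to reach. Tab 34 mm wide, 45 long: tip 34 mm behind, 29 above the rod at 0; 26 behind, 37 below at 1.658. Clip and panel below the rod end 8 mm behind it
- tag_2_bay (a point): middle of the bay that this tag belongs to, straight in front of it, 105 mm before the hinge
- tag_3 (a joint): flip tag on a level rod, a leaf with a red thumb tab at 115 deg to it, rad: 0 = leaf fallen forward over the tray side, 65 deg from upright, red up, tab raised behind; 1.134 = leaf upright; 1.658 = leaning back 30 deg, green face to the robot, tab down behind the panel. Swings freely, stops at both ends, drops by its weight either side of about 0.9. Pressing the raised tab down throws it back
- tag_3_hinge (a point): middle of the rod of tag 3, 121 mm above the bench, axes as the stand's. Leaf 62 mm wide, 48 long, 3 thick, 30 g: rim 43 mm before, 20 above the rod at 0 rad; 24 behind, 42 above at 1.658, its back then free to reach. Tab 34 mm wide, 45 long: tip 34 mm behind, 29 above the rod at 0; 26 behind, 37 below at 1.658. Clip and panel below the rod end 8 mm behind it
- tag_3_bay (a point): middle of the bay that this tag belongs to, straight in front of it, 105 mm before the hinge
- tag_4 (a joint): flip tag on a level rod, a leaf with a red thumb tab at 115 deg to it, rad: 0 = leaf fallen forward over the tray side, 65 deg from upright, red up, tab raised behind; 1.134 = leaf upright; 1.658 = leaning back 30 deg, green face to the robot, tab down behind the panel. Swings freely, stops at both ends, drops by its weight either side of about 0.9. Pressing the raised tab down throws it back
- tag_4_hinge (a point): middle of the rod of tag 4, 121 mm above the bench, axes as the stand's. Leaf 62 mm wide, 48 long, 3 thick, 30 g: rim 43 mm before, 20 above the rod at 0 rad; 24 behind, 42 above at 1.658, its back then free to reach. Tab 34 mm wide, 45 long: tip 34 mm behind, 29 above the rod at 0; 26 behind, 37 below at 1.658. Clip and panel below the rod end 8 mm behind it
- tag_4_bay (a point): middle of the bay that this tag belongs to, straight in front of it, 105 mm before the hinge
- tray_full_a: grey six-cell vial tray 62 x 92 x 34 mm (2 x 3 cells), loose in its bay, origin at the middle of its underside; full: a capped headspace vial in each of the six cells, standing in the tray, their caps about 82 mm above the bench
- tray_full_b: grey six-cell vial tray 62 x 92 x 34 mm (2 x 3 cells), loose in its bay, origin at the middle of its underside; full: a capped headspace vial in each of the six cells, standing in the tray, their caps about 82 mm above the bench
- tray_part: grey six-cell vial tray 62 x 92 x 34 mm (2 x 3 cells), loose in its bay, origin at the middle of its underside; not full: only three of the six cells hold a capped headspace vial (about 82 mm above the bench)
- tray_empty: grey six-cell vial tray 62 x 92 x 34 mm (2 x 3 cells), loose in its bay, origin at the middle of its underside; not full: all six cells empty
- loose_vial_a: bystander: white-capped 20 ml vial 23 x 23 x 74 mm standing to the left of the stand, origin at its underside
- loose_vial_b: bystander: blue-capped 20 ml vial 23 x 23 x 74 mm standing to the left of the stand, origin at its underside
- cap_tub: bystander: round white tub of caps, 62 mm across, 35 mm high, left of the stand, origin at its underside
- marker: bystander: black and white marker pen 18 x 130 x 16 mm lying at the left front of the bench
- blue_pen: bystander: blue pen 13 x 139 x 10 mm lying at the left

How it is judged:
At the end, for the whole second after the job is handed in: Each tag whose bay holds a full tray leans back (above 1.5 rad, green shown), each tag whose bay holds a part-filled or empty tray lies forward (below 0.15 rad, red shown), and trays and bystanders are within 15 mm of where they stood ((((horizontal distance between tag_1_bay and tray_full_a below 0.04 m or horizontal distance between tag_1_bay and tray_full_b below 0.04 m) and value of joint tag_1 above 1.5 rad) or ((horizontal distance between tag_1_bay and tray_part below 0.04 m or horizontal distance between tag_1_bay and tray_empty below 0.04 m) and value of joint tag_1 below 0.15 rad)) and (((horizontal distance between tag_2_bay and tray_full_a below 0.04 m or horizontal distance between tag_2_bay and tray_full_b below 0.04 m) and value of joint tag_2 above 1.5 rad) or ((horizontal distance between tag_2_bay and tray_part below 0.04 m or horizontal distance between tag_2_bay and tray_empty below 0.04 m) and value of joint tag_2 below 0.15 rad)) and (((horizontal distance between tag_3_bay and tray_full_a below 0.04 m or horizontal distance between tag_3_bay and tray_full_b below 0.04 m) and value of joint tag_3 above 1.5 rad) or ((horizontal distance between tag_3_bay and tray_part below 0.04 m or horizontal distance between tag_3_bay and tray_empty below 0.04 m) and value of joint tag_3 below 0.15 rad)) and (((horizontal distance between tag_4_bay and tray_full_a below 0.04 m or horizontal distance between tag_4_bay and tray_full_b below 0.04 m) and value of joint tag_4 above 1.5 rad) or ((horizontal distance between tag_4_bay and tray_part below 0.04 m or horizontal distance between tag_4_bay and tray_empty below 0.04 m) and value of joint tag_4 below 0.15 rad)) and distance of each of tray_full_a, tray_full_b, tray_part, tray_empty, loose_vial_a, loose_vial_b, cap_tub, marker, blue_pen from where it was at the start of the episode below 0.015 m); the robot touches nothing.
It fails at once if a tag that was already right is flipped (a red one raised past 0.6 rad, a green one brought below 1.0 rad) (((horizontal distance between tag_1_bay and tray_part below 0.04 m or horizontal distance between tag_1_bay and tray_empty below 0.04 m) and value of joint tag_1 above 0.6 rad) or ((horizontal distance between tag_2_bay and tray_part below 0.04 m or horizontal distance between tag_2_bay and tray_empty below 0.04 m) and value of joint tag_2 above 0.6 rad) or ((horizontal distance between tag_3_bay and tray_full_a below 0.04 m or horizontal distance between tag_3_bay and tray_full_b below 0.04 m) and value of joint tag_3 below 1 rad) or ((horizontal distance between tag_4_bay and tray_full_a below 0.04 m or horizontal distance between tag_4_bay and tray_full_b below 0.04 m) and value of joint tag_4 below 1 rad)).
It fails at once if a tag is pinched or pushed hard (fingers on a tag with more than 15 N) (contact force between the fingers and tag_1 above 15 N or contact force between the fingers and tag_2 above 15 N or contact force between the fingers and tag_3 above 15 N or contact force between the fingers and tag_4 above 15 N).
It fails at once if a tray is shifted or lifted by more than 15 mm (distance of any of tray_full_a, tray_full_b, tray_part, tray_empty from where it was at the start of the episode above 0.015 m).
It fails at once if a bystander is shifted, lifted or knocked over (moved more than 15 mm) (distance of any of loose_vial_a, loose_vial_b, cap_tub, marker, blue_pen from where it was at the start of the episode above 0.015 m).
It also fails if it takes over 38 s, if anything falls off the work surface, if the arm or the gripper's body presses on something with over 40 N, if the wrist force passes 120 N, or if a joint passes its speed limit or range.

## Robot

A 7-joint arm with a two-finger parallel gripper is mounted at the origin on a cart in front of the work surface, level with it; the furniture and walls round the work are solid. World frame = base frame: x ahead of the robot, y to its left, z up, the work surface at z = 0. Lengths are in m, angles in rad, forces in N, time in s.
With the tool pointing down it reaches from about 0.35 to 0.9 m from the base axis. Payload 19.9 kg.
Tool frame: the origin (TCP) lies midway between the tips of the shut fingers; the grasp point (between the pads) lies 19 mm behind it; z points along the fingers, y is the line along which they close (so a half turn about z gives the same grasp; the last joint's range is limited). The gripper opens to 85 mm and grips with 20 to 120 N. Pads are 22 mm wide; open, the fingers measure 114 mm over their backs; the gripper's body (76 mm by 85 mm) begins 54 mm behind the grasp point. The pads swing forward as they close: fully open they stand 13 mm farther back than shut.
Start: joints at [1.091, 0.417, -0.01, 1.614, 0.005, 1.111, -0.053], TCP at [0.266, -0.566, 0.231] pointing down, gripper open.
Joint ranges: [-2.81, 2.81], [-0.39, 2.02], [-1.27, 1.25], [0.06, 2.57], [-1.19, 4.33], [0.19, 2], [-2.82, 2.82]. Speed limits (rad/s): [1.89, 1.89, 2.39, 2.39, 3.01, 3.01, 3.01].

## Interface

Orientations are given as a unit quaternion [x, y, z, w].
In Python, from rig import ctrl, grab_frame, silhouettes gives the robot as it stands. The module is installed in compiled form; this text tells all that it offers.
- The arm moves only by the tool servo_tool, never from a script. Its argument "plan" is one flat list of numbers, 5 for each row, row after row: the shift along the tool's x, y, z in units of 30 mm (1.0 is 30 mm), then the turn about the tool's z in units of 6 degrees (1.0 is 6 degrees), then the closure, from 0 (fully open) to 1 (shut). In form: [dx, dy, dz, twist, jaw, dx, dy, dz, twist, jaw, ...]. A call has exactly 8 rows; each row shifts and turns the commanded pose from where the row before left it, along the tool's axes as they then stand; what a row does not reach is not made up. A row lasts 1/12 s, in which the tool goes at most 41.7 mm and 7.16 degrees, less where a joint would pass 70% of its speed; a pose out of reach is approached as far as the arm can. A call is refused whole if a number of a shift passes 1 or a number of a turn 1, either way. A call with a gripper value outside its range is refused whole. The fingers move at their own pace and stop on an object; "force" is the grip in N (left out, the last holds). Time passes only in rows, so rows that do not move let the fingers close, or fill a call up. It gives the time, the measured TCP pose, the force, the opening and the grip force at its end, in the units of the state.
- ctrl.read_state(): the state, without advancing time (a new reading comes with each control period).
- grab_frame(name): name is "scene" or "side" or "wrist"; returns a dict with "pixels" (384x512x3 uint8, red, green, blue), "z_map" (384x512 float32, m along the optical axis (not along the pixel's ray), 0 where there is no reading), "vfov" (degrees; the focal length in pixels is half the picture's height over the tangent of half this angle, whatever the lens; pixels are square), "cx", "cy" (the principal point, pixels), "dist_coeffs" ([k1, k2, p1, p2, k3] as OpenCV has them; the pictures are not rectified), "pose" (4x4, takes a point from camera to world coordinates). Camera axes: x right, y up, looking along -z (the intrinsics and any distortion apply to the point x, -y, -z); pixel columns grow to the right and rows downward; lengths in m; the calibration is good to about 2 mm. A picture is of the moment at which its call begins.
- ctrl.job_done(): hands the job in; it is judged then, once.
Trained networks look in a picture, given as the dict that the camera call returned (one of the last four; its "shot" number tells which), for a name from the list of things; names that differ only in an ending like _2 or _b are one class to them, and where a whole thing is asked for, a point or a joint stands for the part that bears it (a point fixed in the world has none). Each returns a list of dicts, best first, with "conf" (0 to 1); they miss things now and then, are a little off and sometimes report something else, mostly with a low value. They report only what shows in the picture. A call takes as long as a camera call.
- silhouettes(picture, label): "region" (384x512 bool, what is visible of it) and "pixel" ([row, column] in pixels, amid what is visible of it).
The state is a dict: "t": time; "q": joint angles; "joint_vel": joint speeds; "tau": joint torques, N m; "ee_pos": TCP position; "tcp_rot": TCP orientation; "wrist_force": force on the tool from outside, world axes, zero at the start; "wrist_torque": the same for the moment, N m; "gripper_width": opening from 0.0 (shut) to 1.0 (fully open); "gripper_force": force on a finger pad.
Only numpy, scipy, OpenCV 4.12 (cv2) and the standard library are available. Lean on these libraries where they do the work, as an engineer would, in place of code of your own. Each camera call takes 0.05 s, during which the arm holds its last target. There are 200 camera calls.

## Working session

There is one attempt and no reset: what is moved stays moved. The work goes in short steps, Python scripts to look and compute and a tool call to move; the robot and the scene stay as the last step left them, time stands still between calls to the robot, and variables do not carry over. Pictures are saved under pics/ and viewed, at most 10 in all, crops included, and the job is handed in when it is done.

Besides the shell and the picture viewer there is one more tool, called after "Emit:" as a command line: name --argument value ..., lists and objects as JSON in quotes. servo_tool: Moves the arm, as the interface text tells. Its arguments: {"type":"object","properties":{"plan":{"type":"array"},"force":{"type":"number"}},"required":["plan"]}

```bash
mkdir -p pics; cat > h.py <<'E'
import numpy as np, cv2
from rig import ctrl, grab_frame, silhouettes
def K(f):
    h,w=f["pixels"].shape[:2]; fl=h/2/np.tan(np.radians(f["vfov"])/2)
    return np.array([[fl,0,f["cx"]],[0,fl,f["cy"]],[0,0,1]])
def cloud(f):
    h,w=f["z_map"].shape
    uv=np.stack(np.meshgrid(np.arange(w),np.arange(h)),-1).reshape(-1,1,2).astype(np.float64)
    n=cv2.undistortPoints(uv,K(f),np.array(f["dist_coeffs"],float)).reshape(h,w,2)
    z=f["z_map"]; P=np.stack([n[...,0]*z,-n[...,1]*z,-z],-1)
    T=np.array(f["pose"]); W=P@T[:3,:3].T+T[:3,3]; W[z<=0]=np.nan
    return W
def save(f,n): cv2.imwrite("pics/"+n+".png",cv2.cvtColor(f["pixels"],cv2.COLOR_RGB2BGR))
E
python3 - <<'E'
from h import *
s=ctrl.read_state(); print({k:np.round(v,3) for k,v in s.items()})
ims=[]
for n in ["scene","side"]:
    f=grab_frame(n); save(f,n); W=cloud(f); T=np.array(f["pose"]); print(n,T[:3,3].round(2),-T[:3,2].round(2))
    for l in ["stand","tag_1","tray_full_a","tray_part","tray_empty","loose_vial_a","cap_tub","marker","blue_pen"]:
        for d in silhouettes(f,l)[:5]:
            print(l,round(d["conf"],2),np.round(d["pixel"]),np.nanmedian(W[d["region"]],0).round(3),d["region"].sum())
E
```

```text
{'t': np.float64(0.0), 'q': array([ 1.09 ,  0.418, -0.01 ,  1.614,  0.005,  1.111, -0.053]), 'joint_vel': array([ 0.   ,  0.   ,  0.   , -0.   ,  0.   , -0.001, -0.   ]), 'tau': array([-6.0000e-03, -8.6447e+01,  6.7500e-01, -4.3491e+01,  1.9000e-02,
        7.0000e-03,  0.0000e+00]), 'ee_pos': array([ 0.265, -0.565,  0.231]), 'tcp_rot': array([ 0.976,  0.218, -0.   , -0.001]), 'wrist_force': array([ 0.33 , -0.085, -1.084]), 'wrist_torque': array([-0.012,  0.017, -0.019]), 'gripper_force': np.float64(0.0), 'gripper_width': np.float64(1.003)}
scene [-0.12  1.03  0.57] [ 0.52 -0.76 -0.4 ]
stand 0.89 [200. 258.] [0.538 0.106 0.022] 2633
stand 0.38 [151. 285.] [ 0.57  -0.115  0.132] 83
stand 0.28 [284. 222.] [0.371 0.477 0.011] 350
tag_1 0.74 [174. 236.] [0.544 0.182 0.141] 235
tag_1 0.6 [159. 269.] [ 0.562 -0.015  0.134] 127
tag_1 0.58 [151. 285.] [ 0.576 -0.115  0.132] 117
tag_1 0.56 [166. 255.] [0.555 0.084 0.141] 155
tag_1 0.4 [235. 246.] [0.438 0.288 0.03 ] 145
tray_full_a 0.9 [176. 318.] [ 0.447 -0.125  0.041] 329
tray_full_a 0.88 [202. 291.] [0.431 0.074 0.038] 610
tray_part 0.78 [
[... 970 characters left out ...]
. 276.] [0.547 0.173 0.142] 150
tag_1 0.55 [209. 293.] [ 0.556 -0.025  0.135] 272
tray_full_a 0.91 [223. 244.] [0.433 0.058 0.041] 547
tray_full_a 0.6 [268. 268.] [ 0.458 -0.147  0.039] 1096
tray_part 0.91 [241. 250.] [ 0.44  -0.03   0.038] 499
tray_part 0.72 [206. 290.] [ 0.558 -0.024  0.13 ] 369
tray_part 0.7 [197. 238.] [0.444 0.273 0.032] 62
tray_empty 0.56 [212. 230.] [0.418 0.18  0.03 ] 231
loose_vial_a 0.28 [213. 232.] [0.415 0.181 0.03 ] 203
cap_tub 0.65 [198. 261.] [0.53  0.277 0.023] 32
marker 0.53 [188. 215.] [0.373 0.427 0.013] 32
blue_pen 0.66 [177. 238.] [0.468 0.48  0.006] 30
blue_pen 0.38 [240. 250.] [ 0.436 -0.024  0.037] 401
blue_pen 0.22 [189. 281.] [0.558 0.072 0.141] 169
```

```bash
python3 - <<'E'
from h import *
a=cv2.imread("pics/scene.png")[130:270,190:350]; b=cv2.imread("pics/side.png")[160:330,190:350]
cv2.imwrite("pics/c1.png",np.hstack([cv2.resize(x,(400,400),interpolation=cv2.INTER_CUBIC) for x in (a,b)]))
for n in ["scene","side"]:
    f=grab_frame(n); W=cloud(f); px=f["pixels"].astype(int)
    for d in silhouettes(f,"tag_1")[:5]:
        r=d["region"]; P=W[r]; c=px[r]
        red=(c[:,0]>1.6*c[:,1]); gr=(c[:,1]>1.2*c[:,0])
        print(n,d["pixel"],red.sum(),gr.sum(),"x,z pct",np.nanpercentile(P,[5,50,95],axis=0).round(3).tolist())
E
```

```text
scene [174.3, 237.5] 0 146 x,z pct [[0.533, 0.149, 0.112], [0.544, 0.181, 0.14], [0.558, 0.209, 0.16]]
scene [151.0, 280.3] 38 0 x,z pct [[0.536, -0.133, 0.124], [0.577, -0.112, 0.134], [0.597, -0.095, 0.147]]
scene [163.9, 254.1] 0 114 x,z pct [[0.542, 0.055, 0.12], [0.555, 0.083, 0.139], [0.566, 0.108, 0.159]]
scene [159.7, 269.6] 53 0 x,z pct [[0.515, -0.037, 0.123], [0.561, -0.015, 0.134], [0.584, 0.006, 0.147]]
scene [200.2, 255.3] 0 0 x,z pct [[0.422, -0.137, 0.002], [0.539, 0.11, 0.027], [0.566, 0.237, 0.085]]
side [209.1, 292.6] 143 0 x,z pct [[0.518, -0.053, 0.124], [0.557, -0.025, 0.135], [0.587, -0.0, 0.147]]
side [222.8, 305.1] 181 0 x,z pct [[0.527, -0.153, 0.123], [0.565, -0.124, 0.135], [0.598, -0.098, 0.148]]
side [177.8, 277.9] 0 90 x,z pct [[0.536, 0.149, 0.121], [0.548, 0.173, 0.142], [0.562, 0.209, 0.161]]
side [189.2, 280.7] 0 115 x,z pct [[0.545, 0.049, 0.118], [0.558, 0.077, 0.14], [0.57, 0.107, 0.161]]
```

View pics/c1.png

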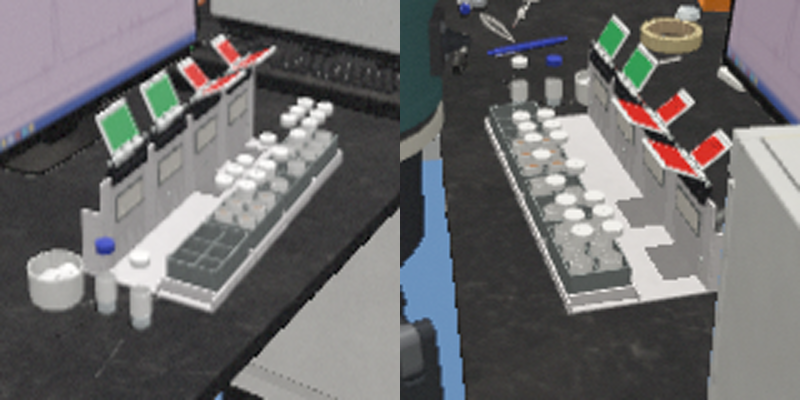

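```bash
python3 - <<'E'
from h import *
C=[];X=[]
for n in ["scene","side"]:
    f=grab_frame(n); W=cloud(f).reshape(-1,3); c=f["pixels"].reshape(-1,3).astype(int); m=~np.isnan(W[:,0]); C.append(W[m]); X.append(c[m])
    P=W[m]; 
    # panel fit
    s=P[(P[:,2]>.03)&(P[:,2]<.095)&(P[:,0]>.49)&(P[:,0]<.62)&(P[:,1]>-.17)&(P[:,1]<.23)]
    for _ in range(5):
        k=np.polyfit(s[:,1],s[:,0],1); r=s[:,0]-np.polyval(k,s[:,1]); s=s[abs(r)<max(.004,1.5*r.std())]
    print(n,"panel x=",k,len(s),r.std(),"y ext",s[:,1].min(),s[:,1].max())
    for lo in (-.17,-.07,.03,.13):
        # white caps
        t=P[(P[:,2]>.065)&(P[:,2]<.095)&(P[:,0]>.36)&(P[:,0]<.5)&(P[:,1]>lo-.005)&(P[:,1]<lo+.095)]
        print(" caps",lo,len(t), t.mean(0).round(3) if len(t) else '')
    for d in sum([silhouettes(f,l) for l in ("tray_full_a","tray_part","tray_empty")],[])[:8]: pass
P=np.vstack(C)
# obstacles: highest z on a 5cm grid
for x in np.arange(.3,1.0,.05):
    row=[]
    for y in np.arange(-.4,.45,.05):
        t=P[(P[:,0]>=x)&(P[:,0]<x+.05)&(P[:,1]>=y)&(P[:,1]<y+.05)]
        row.append("%4d"%(1000*t[:,2].max()) if len(t) else "   .")
    print("%.2f"%x,*row)
f=grab_frame("side"); b=f["pixels"][200:330,195:345]; 
cv2.imwrite("pics/c2.png",cv2.cvtColor(cv2.resize(b,(690,598),interpolation=cv2.INTER_CUBIC),cv2.COLOR_RGB2BGR))
E
```

```text
scene panel x= [-0.10584123  0.55300038] 1027 0.0014485918686605848 y ext -0.16972417282627328 0.22940889526430297
 caps -0.17 139 [ 0.459 -0.125  0.077]
 caps -0.07 79 [ 0.443 -0.027  0.077]
 caps 0.03 187 [0.438 0.073 0.077]
 caps 0.13 0 
side panel x= [-0.10500548  0.55424538] 847 0.0011953645655124407 y ext -0.16945140987358331 0.22993408327018272
 caps -0.17 337 [ 0.462 -0.136  0.078]
 caps -0.07 137 [ 0.447 -0.036  0.078]
 caps 0.03 210 [0.441 0.061 0.078]
 caps 0.13 0 
0.30    2    3    3    3    2    2    4    3    1    2    3    3    2    2    2    1    0
0.35    3    4    3    4    3    3    3    3    2    3   16   38   37    2    3   10   16
0.40   35    4    4    3   82   82   82   82   82   82   80   40   39   75    2    2    3
0.45   35    4    4    3   82   82   81   81   82   82   81   38   37   75    2    2    2
0.50   34    4    4    4  141  143  143  143  142  140  142  156  158   73   34    3    1
0.55   33    1    2    4  131  152  147  151  157  164  163  163  162   33   34    3    1
0.60   33    3    1    3 -795  151    3    2    1    1    1    2    1    2    2    4    2
0.65   30   22 -792 -790 -791 -793 -793    0    3    2    2    2    2    2    3    4   24
0.70   32   24  293  306  371  385  388  389  389  389  389  390  389  385   15    3   25
0.75   30   33  385  385  385  389  389  389  389  389  389  388  388  384   17   15    2
0.80   25 -792   13    1    2    9    9   16   13    8    7    3    2    2   14   44   67
0.85 -794 -792 -794 -795  358 -792 -790 -791 -793  357  357  356  348    2    1   79   85
0.90 -800 -791 -799 -799  358  353  353  353  354  356  357  357  353    2    2   80  210
0.95    .    .    .    .  358  354  354  354  354  354  354  357  353    1    1   79   92
```

View pics/c2.png

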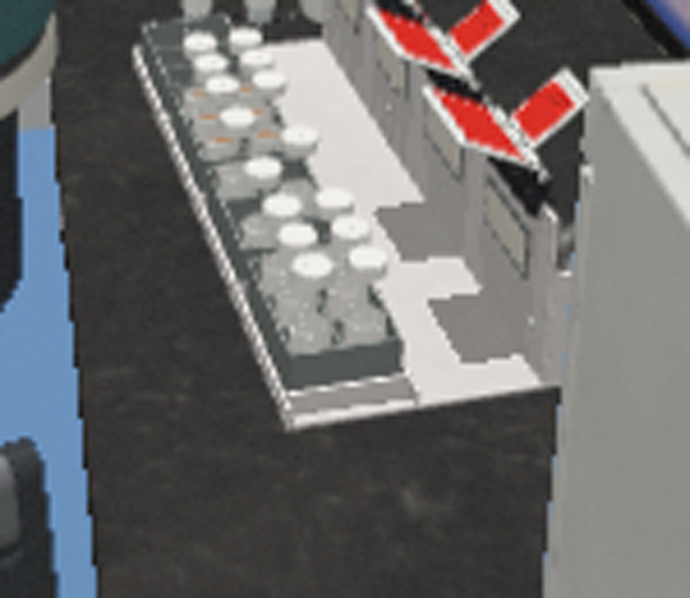

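View pics/side.png

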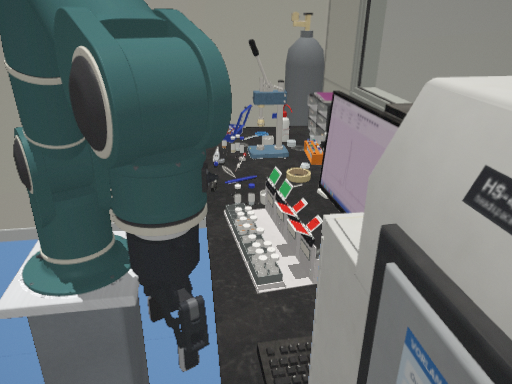

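View pics/scene.png

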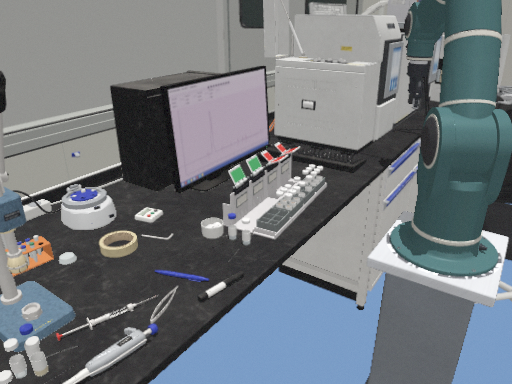

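```bash
python3 - <<'E'
from h import *
a=0.1055; ca,sa=np.cos(a),np.sin(a)
C=[]
for n in ["scene","side"]:
    f=grab_frame(n); W=cloud(f); U=W.copy(); U[...,0]=ca*W[...,0]+sa*W[...,1]; U[...,1]=-sa*W[...,0]+ca*W[...,1]
    C.append(W.reshape(-1,3)); 
    for d in silhouettes(f,"tag_1")[:4]:
        P=U[d["region"]]; P=P[(P[:,0]>.48)&(P[:,0]<.65)&(P[:,2]>.12)]
        print(n,np.median(P[:,1]).round(3),"u pct",np.nanpercentile(P[:,0],[1,3,50,97,99]).round(3),"v",np.nanpercentile(P[:,1],[3,97]).round(3),"top",np.median(P[P[:,2]>np.percentile(P[:,2],93)],0).round(3),"low",np.median(P[P[:,2]<.127],0).round(3))
    s=U.reshape(-1,3); s=s[(s[:,2]>.03)&(s[:,2]<.095)&(s[:,0]>.53)&(s[:,0]<.57)]; print("panel u",np.median(s[:,0]),"v",np.nanpercentile(s[:,1],[1,99]))
P=np.vstack(C); P=P[~np.isnan(P[:,0])]
m=P[(P[:,2]>.08)&(P[:,0]>.62)&(P[:,0]<.9)]
for y in np.arange(-.3,.3,.1):
    t=m[(m[:,1]>=y)&(m[:,1]<y+.1)]; print("mon",y.round(2),[ (t[t[:,2]>z][:,0].min().round(3) if (t[:,2]>z).any() else None) for z in (.08,.15,.2,.3)])
b=P[(P[:,1]<-.3)&(P[:,2]>.1)&(P[:,0]>.3)&(P[:,0]<1)]
for x in np.arange(.3,1,.1):
    t=b[(b[:,0]>=x)&(b[:,0]<x+.1)]; print("box",x.round(1),len(t),t[:,1].max().round(3) if len(t) else '',t[:,2].max().round(3) if len(t) else '')
E
```

```text
scene 0.124 u pct [0.546 0.548 0.56  0.572 0.572] v [0.093 0.152] top [0.57  0.122 0.161] low [0.55  0.12  0.123]
scene 0.022 u pct [0.548 0.549 0.562 0.572 0.574] v [-0.006  0.049] top [0.572 0.026 0.161] low [0.551 0.022 0.124]
scene -0.174 u pct [0.51  0.514 0.558 0.581 0.582] v [-0.195 -0.148] top [ 0.579 -0.181  0.146] low [ 0.551 -0.178  0.125]
panel u 0.5501838245469621 v [-0.59224733  0.8543702 ]
side 0.017 u pct [0.548 0.55  0.562 0.575 0.576] v [-0.012  0.047] top [0.574 0.021 0.162] low [0.551 0.022 0.123]
side -0.184 u pct [0.509 0.509 0.55  0.583 0.585] v [-0.209 -0.158] top [ 0.582 -0.182  0.149] low [ 0.55  -0.182  0.125]
side -0.085 u pct [0.508 0.509 0.55  0.583 0.584] v [-0.11  -0.056] top [ 0.583 -0.085  0.148] low [ 0.551 -0.086  0.124]
side 0.115 u pct [0.548 0.55  0.562 0.574 0.574] v [0.089 0.146] top [0.573 0.115 0.161] low [0.551 0.117 0.124]
panel u 0.5514855393171014 v [-0.23927864  0.82752104]
mon -0.3 [np.float64(0.73), np.float64(0.739), np.float64(0.742), np.float64(0.748)]
mon -0.2 [np.float64(0.725), np.float64(0.736), np.float64(0.739), np.float64(0.745)]
mon -0.1 [np.float64(0.722), np.float64(0.73), np.float64(0.733), np.float64(0.741)]
mon 0.0 [np.float64(0.72), np.float64(0.725), np.float64(0.729), np.float64(0.737)]
mon 0.1 [np.float64(0.716), np.float64(0.722), np.float64(0.726), np.float64(0.732)]
mon 0.2 [np.float64(0.713), np.float64(0.717), np.float64(0.721), np.float64(0.725)]
box 0.3 6687 -0.504 0.609
box 0.4 54896 -0.512 0.638
box 0.5 3729 -0.512 0.635
box 0.6 2489 -0.506 0.568
box 0.7 2403 -0.51 0.669
box 0.8 2018 -0.513 0.625
box 0.9 1136 -0.512 0.626
```

Emit:
servo_tool --plan '[0, 0, -0.5, 0.8, 1, 0, 0, -0.5, 0.8, 1, 0, 0, 0, 0.8, 1, 0, 0, 0, 0.8, 1, 0, -1, 0, 0, 1, 0, -1, 0, 0, 1, 0, -1, 0, 0, 1, 0, -1, 0, 0, 1]'

```text
t: 2.52
ee_pos: [0.2528, -0.445, 0.2611]
tcp_rot: [0.999, 0.052, -0.0, -0.0]
wrist_force: [0.5, -0.6, 0.6]
gripper_width: 0.003
gripper_force: 0.0
```

Emit:
servo_tool --plan '[0.9, -0.9, 0, 0, 1, 0.9, -0.9, 0, 0, 1, 0.9, -0.9, 0, 0, 1, 0.9, -0.9, 0, 0, 1, 0.9, -0.9, 0, 0, 1, 0.9, -0.9, 0, 0, 1, 0.9, -0.9, 0, 0, 1, 0.9, -0.9, 0, 0, 1]'

```text
t: 3.18
ee_pos: [0.4465, -0.2076, 0.2616]
tcp_rot: [0.999, 0.052, 0.0, 0.0]
wrist_force: [1.0, -0.8, 0.2]
gripper_width: -0.001
gripper_force: 0.0
```

Emit:
servo_tool --plan '[0.9, -0.4, 0, 0, 1, 0.9, -0.4, 0, 0, 1, 0.9, -0.4, 0, 0, 1, 0.9, -0.4, 0, 0, 1, 0.9, -0.4, 0, 0, 1, 0, 0, 0, 0, 1, 0, 0, 0, 0, 1, 0, 0, 0, 0, 1]'

```text
t: 3.85
ee_pos: [0.5733, -0.1359, 0.261]
tcp_rot: [0.999, 0.052, -0.0, 0.0]
wrist_force: [-0.1, -0.2, 0.7]
gripper_width: -0.003
gripper_force: 0.0
```

Emit:
servo_tool --plan '[0.55, -0.22, 0, 0, 1, 0.55, -0.22, 0, 0, 1, 0, 0, 0.6, 0, 1, 0, 0, 0.6, 0, 1, 0, 0, 0.6, 0, 1, 0, 0, 0.6, 0, 1, 0, 0, 0.4, 0, 1, 0, 0, 0, 0, 1]'

```text
t: 4.52
ee_pos: [0.6035, -0.1197, 0.1752]
tcp_rot: [0.999, 0.051, -0.002, -0.0]
wrist_force: [0.5, -0.1, -0.7]
gripper_width: -0.004
gripper_force: 0.0
```

```bash
python3 - <<'E'
from h import *
a=grab_frame("side")["pixels"][190:270,260:340]; b=grab_frame("scene")["pixels"][110:190,240:320]
cv2.imwrite("pics/c3.png",cv2.cvtColor(np.hstack([cv2.resize(x,(400,400),interpolation=cv2.INTER_CUBIC) for x in (a,b)]),cv2.COLOR_RGB2BGR))
s=ctrl.read_state(); p=s["ee_pos"]; ca,sa=np.cos(.1055),np.sin(.1055); print(p,ca*p[0]+sa*p[1],-sa*p[0]+ca*p[1])
E
```

```text
[ 0.60500343 -0.11951287  0.1778474 ] 0.5890543985443946 -0.18255790433122995
```

View pics/c3.png

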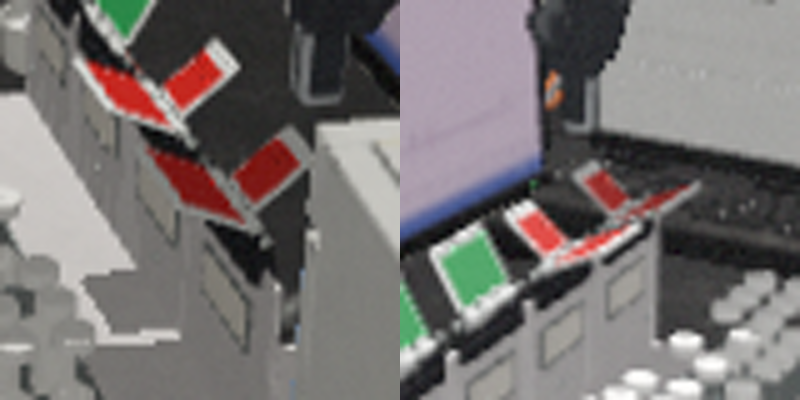

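The closed fingertip (side crop ~(320,100)) stands just above and slightly behind tag 1's raised tab (~(295,150)). I'll press it down slowly.

Emit:
servo_tool --plan '[0, 0, 0.4, 0, 1, 0, 0, 0.3, 0, 1, 0, 0, 0.3, 0, 1, 0, 0, 0.3, 0, 1, 0, 0, 0.3, 0, 1, 0, 0, 0.3, 0, 1, 0, 0, 0.3, 0, 1, 0, 0, 0.2, 0, 1]'

```text
t: 5.28
ee_pos: [0.6047, -0.119, 0.1039]
tcp_rot: [0.999, 0.052, -0.001, -0.0]
wrist_force: [0.1, -0.3, 0.3]
gripper_width: 0.001
gripper_force: 0.0
```

```bash
cat >> h.py <<'E'
def tags():
    ca,sa=np.cos(.1055),np.sin(.1055)
    for n in ("side","scene"):
        f=grab_frame(n); W=cloud(f); c=f["pixels"].astype(int)
        u=ca*W[...,0]+sa*W[...,1]; v=-sa*W[...,0]+ca*W[...,1]
        red=(c[...,0]>1.6*c[...,1])&(c[...,0]>70); gr=(c[...,1]>1.2*c[...,0])&(c[...,1]>60)
        for i,v0 in enumerate((-.182,-.082,.018,.118)):
            m=(u>.49)&(u<.61)&(abs(v-v0)<.035)&(W[...,2]>.1)
            print(n,i+1,"red",(m&red).sum(),"green",(m&gr).sum(),"umed r/g",np.nanmedian(u[m&red]) if (m&red).any() else '',np.nanmedian(u[m&gr]) if (m&gr).any() else '')
    s=ctrl.read_state(); p=s["ee_pos"]; print("t",s["t"],p,"uv",ca*p[0]+sa*p[1],-sa*p[0]+ca*p[1],s["wrist_force"])
E
python3 -c "from h import *; tags()"
```

```text
side 1 red 21 green 725 umed r/g 0.5753598182770303 0.5446563325198244
side 2 red 143 green 0 umed r/g 0.5439940087602819 
side 3 red 7 green 116 umed r/g 0.5499893127244014 0.5628827221696364
side 4 red 0 green 92 umed r/g  0.563306709171272
scene 1 red 0 green 450 umed r/g  0.5459549446411912
scene 2 red 56 green 15 umed r/g 0.561050891511197 0.504423708515933
scene 3 red 0 green 113 umed r/g  0.5604556190259795
scene 4 red 0 green 141 umed r/g  0.5603228544407263
t 5.3833 [ 0.60451267 -0.11889694  0.1039586 ] uv 0.5886312273437075 -0.18189371724934456 [-0.08423247 -0.00936999  0.31364278]
```

Emit:
servo_tool --plan '[0.3, 0, 0, 0, 1, 0.2, 0, -0.3, 0, 1, 0, 0, -0.8, 0, 1, 0, 0, -1, 0, 1, 0, 0, -1, 0, 1, 0, 0, -1, 0, 1, 0, 0, -1, 0, 1, 0, 0, -0.4, 0, 1]'

```text
t: 6.05
ee_pos: [0.6218, -0.1173, 0.2761]
tcp_rot: [0.999, 0.052, 0.003, 0.001]
wrist_force: [1.0, -0.4, 1.4]
gripper_width: 0.001
gripper_force: 0.0
```

```bash
python3 -c "from h import *; tags()"
```

```text
side 1 red 2 green 322 umed r/g 0.5597893884804928 0.5643471775606942
side 2 red 144 green 0 umed r/g 0.543497149979701 
side 3 red 6 green 116 umed r/g 0.5477629273809531 0.5626870058073729
side 4 red 0 green 93 umed r/g  0.5627780219932064
scene 1 red 0 green 439 umed r/g  0.5605459503420481
scene 2 red 55 green 91 umed r/g 0.5599598028944447 0.5243655787849005
scene 3 red 0 green 114 umed r/g  0.5609386800738563
scene 4 red 0 green 139 umed r/g  0.5606722569116854
t 6.15 [ 0.62160893 -0.11735338  0.27411371] uv 0.6057949758049669 -0.18215905809669283 [ 0.27663249 -0.00805875 -0.56222615]
```

Emit:
servo_tool --plan '[0, -1, 0, 0, 1, 0, -1, 0, 0, 1, 0, -1, 0, 0, 1, 0, -1, 0, 0, 1, 0, -1, 0, 0, 1, 0, -1, 0, 0, 1, 0, -1, 0, 0, 1, 0, -1, 0, 0, 1]'

```text
t: 6.82
ee_pos: [0.5948, 0.1228, 0.2699]
tcp_rot: [0.999, 0.052, -0.0, -0.0]
wrist_force: [0.2, -0.4, 0.0]
gripper_width: 0.003
gripper_force: 0.0
```

Emit:
servo_tool --plan '[0, -1, 0, 0, 1, 0, -1, 0, 0, 1, 0, 0, 0, 0, 1, 0, 0, 0, 0, 1, 0, 0, 0, 0, 1, 0, 0, 0, 0, 1, 0, 0, 0, 0, 1, 0, 0, 0, 0, 1]'

```text
t: 7.48
ee_pos: [0.5892, 0.1801, 0.2702]
tcp_rot: [0.999, 0.051, -0.0, 0.0]
wrist_force: [-0.4, -0.6, -0.0]
gripper_width: -0.003
gripper_force: 0.0
```

```bash
python3 -c "from h import *; tags()"
```

```text
side 1 red 1 green 189 umed r/g 0.5666735579317811 0.5624585225379882
side 2 red 144 green 0 umed r/g 0.543386341823646 
side 3 red 7 green 178 umed r/g 0.5486586012079251 0.5596810910000082
side 4 red 1 green 106 umed r/g 0.5942288348176815 0.5632869930813826
scene 1 red 0 green 82 umed r/g  0.5607548230864221
scene 2 red 56 green 0 umed r/g 0.5607832201253096 
scene 3 red 0 green 115 umed r/g  0.5604586334630011
scene 4 red 0 green 1143 umed r/g  0.5386743474253357
t 7.5833 [0.58914307 0.18037512 0.2703119 ] uv 0.6048617529548339 0.1173328809101579 [ 0.00712702 -0.49179471 -0.92379994]
```

Emit:
servo_tool --plan '[0, 0, 0.7, 0, 1, 0, 0, 0.7, 0, 1, 0, 0, 0.7, 0, 1, 0, 0, 0.7, 0, 1, 0, 0, 0.7, 0, 1, 0, 0, 0.7, 0, 1, 0, 0, 0, 0, 1, 0, 0, 0, 0, 1]'

```text
t: 8.25
ee_pos: [0.5887, 0.1807, 0.1441]
tcp_rot: [0.999, 0.052, -0.001, 0.0]
wrist_force: [-0.2, 0.8, 0.4]
gripper_width: 0.001
gripper_force: 0.0
```

Emit:
servo_tool --plan '[-0.3, 0, 0, 0, 1, -0.2, 0, 0, 0, 1, -0.2, 0, 0, 0, 1, -0.2, 0, 0, 0, 1, -0.2, 0, 0, 0, 1, -0.2, 0, 0, 0, 1, -0.2, 0, 0, 0, 1, -0.2, 0, 0, 0, 1]'

```text
t: 8.92
ee_pos: [0.5376, 0.1756, 0.1444]
tcp_rot: [0.999, 0.052, 0.0, -0.0]
wrist_force: [-0.7, -0.2, 0.1]
gripper_width: -0.005
gripper_force: 0.0
```

```bash
python3 -c "from h import *; tags()"
```

```text
side 1 red 1 green 193 umed r/g 0.5650220274122933 0.5624450864180766
side 2 red 142 green 0 umed r/g 0.5440342249840797 
side 3 red 6 green 359 umed r/g 0.5486682638049876 0.5187448722656133
side 4 red 27 green 80 umed r/g 0.573166465484328 0.5343272433004098
scene 1 red 0 green 82 umed r/g  0.5606740883487538
scene 2 red 56 green 0 umed r/g 0.5614512658919697 
scene 3 red 0 green 112 umed r/g  0.5612487189416323
scene 4 red 31 green 582 umed r/g 0.571796146387017 0.507802765521767
t 9.0167 [0.53739895 0.17560149 0.14433504] uv 0.552902637727456 0.11803467682692241 [ 0.32132362 -0.21790079  0.06912236]
```

Tag 4 has tipped (its red tab is up). I'll withdraw straight up and look.

Emit:
servo_tool --plan '[0, 0, -0.6, 0, 1, 0, 0, -0.8, 0, 1, 0, 0, -1, 0, 1, 0, 0, -1, 0, 1, 0, 0, -1, 0, 1, 0, 0, -1, 0, 1, 0, 0, 0, 0, 1, 0, 0, 0, 0, 1]'

```text
t: 9.68
ee_pos: [0.5389, 0.1758, 0.3076]
tcp_rot: [0.999, 0.052, 0.001, -0.0]
wrist_force: [0.5, -0.3, -1.2]
gripper_width: -0.002
gripper_force: 0.0
```

```bash
python3 - <<'E'
from h import *
tags()
a=grab_frame("side")["pixels"][160:280,230:350]; b=grab_frame("scene")["pixels"][130:250,190:310]
cv2.imwrite("pics/c4.png",cv2.cvtColor(np.hstack([cv2.resize(x,(400,400),interpolation=cv2.INTER_CUBIC) for x in (a,b)]),cv2.COLOR_RGB2BGR))
E
```

```text
side 1 red 1 green 191 umed r/g 0.5658861910887816 0.562942777388481
side 2 red 143 green 0 umed r/g 0.5430018644808126 
side 3 red 6 green 124 umed r/g 0.5490233906861359 0.5619901107363031
side 4 red 90 green 9 umed r/g 0.5444369032223664 0.5233075322790508
scene 1 red 0 green 82 umed r/g  0.5611531314274443
scene 2 red 56 green 0 umed r/g 0.5606290190968684 
scene 3 red 0 green 114 umed r/g  0.5610657615305369
scene 4 red 88 green 412 umed r/g 0.5604925705772628 0.5110907610615498
t 9.7833 [0.53805386 0.1754785  0.30543807] uv 0.5535409603426742 0.11784340341629922 [-0.81591288  0.40827377 -0.22980572]
```

View pics/c4.png

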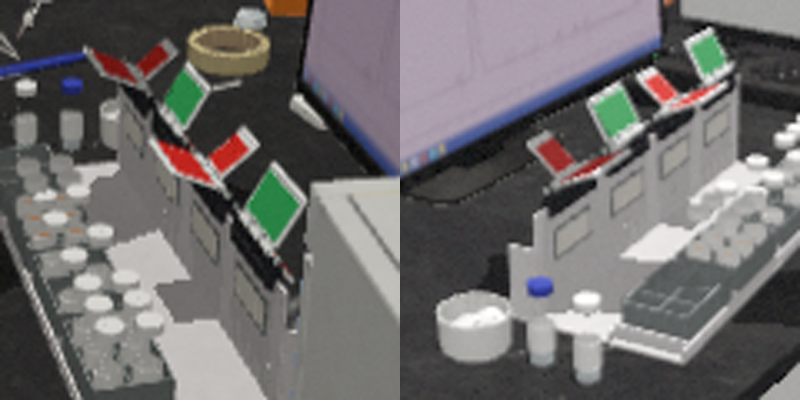

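The picture shows tag 1 green over its full tray (side crop (275,200)) and tag 2 red over the part-filled one (185,160). Tag 3 is green over its full tray (185,95) and tag 4 red over the empty one (115,65). The arm is clear.

```bash
python3 -c "from h import *; print(ctrl.job_done())"
```

```text
the job is handed in; nothing more can be done
None
```

I flipped the two wrong tags, tag 1 to green (full tray) and tag 4 to red (empty tray), left tags 2 and 3 alone, and handed the job in; the last picture showed all four tags matching their trays.

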